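# Roll a round bar into the V-block and set it against the stop

### The job

Roll the steel bar over the bench and up the ramp until it drops into the groove of the V-block, then push it along the groove until its end rests against the stop plate. Work by pushing only: do not pick the bar up or stand it on end, leave it lying still in the groove, and do not disturb the things lying around.

Things in the scene. Friction and masses are not known exactly. Their poses are not given: they have to be found in the camera images.
- bar: loose polished round steel bar, 40 mm in diameter, 150 mm long, 0.3 to 0.55 kg, flat ends, lying in front of the block's ramp, turned at most 9 degrees from the groove. Origin at its centre, 20 mm above the bench at the start; axis along its own y; x and z turn as it rolls (z up at the start). Slippery (friction about 0.35); rolls easily and soon stops when let go slowly.
- v_block: low dark steel V-block fixed to the bench; place and yaw vary. Origin on the bench under the groove's bottom, z up. The bar comes in along its +x, over a ramp as long as the groove; the groove runs along y from the stop plate's face (y = -80 mm) to its open end (y = +70 mm). On the far side a flat land, 19.5 mm high, x = 31 to 44.5 mm.
- lip (a point): middle of the lip between ramp and groove, 11.5 mm above the bench, at v_block x = -17.5, y = 0 mm; same axes as v_block. The ramp rises evenly to it from the bench at v_block x = -75 mm; beyond it the groove falls at 30 degrees to its bottom, 2 mm above the bench at x = 0, and rises at 30 degrees to the far land.
- groove (a point): point on the axis of a seated bar: v_block x = 0, y = 0, 25.1 mm above the bench; same axes as v_block. A seated bar that touches the stop plate has its centre at y = -5 mm, and its other end is then flush with the groove's open end (y = +70 mm).
- stop_face (a point): point of the stop plate's face that the bar's end meets: v_block x = 0, y = -80 mm, 25.1 mm above the bench. The plate stands upright across that end of the groove, 10 mm thick (y = -90 to -80), 56 mm high, from x = -31 to 43 mm.
- bar_end_a (a point): centre of the bar's flat end on its own +y side (75 mm from its centre), the end that faces away from the stop plate's side at the start
- bar_end_b (a point): centre of the bar's flat end on its own -y side, the end that goes to the stop plate
- beaker: bystander: small clear beaker, 60 mm wide, 72 mm high, left of the block; origin at the centre of its underside; leave it alone
- column: bystander: thin steel separation column with red end plugs, 132 mm long, 15 mm thick, lying left of the block near the bench's front; origin under its middle, length along y; leave it alone
- spanner: bystander: flat spanner, 158 mm long, 23 mm wide, 5 mm thick, lying to the right of the bar; origin under its middle, length along y; leave it alone
- usb_stick: bystander: small teal memory stick, 49 mm long, 18 mm wide, 8 mm thick, lying left of the block; origin under its middle; leave it alone
- marker: bystander: white marker pen with black cap, 133 mm long, 15 mm thick, lying at the bench edge left of the block; origin under its middle, length along y; leave it alone
- timer: bystander: white square bench timer with round red knob, 60 mm wide, 33 mm high, behind and left of the block; origin at the centre of its underside; leave it alone

How it is judged:
On the way:
1. the bar rolls (at least a quarter turn) on the bench or the ramp, lying flat (angle between bar's own z axis and vertical above 1.2 rad and x of bar in the frame of v_block below -0.02 m and height (world z) of bar below 0.04 m), for 0.05 s.
At the end, for the whole second after the job is handed in: The bar lies at rest in the groove: its axis within 4 mm sideways and 3 mm in height of the seated axis and within 0.05 rad of the groove's direction, its end within 3 mm of the stop plate's face (bar centre at v_block y below -2 mm) (x of bar in the frame of groove between -0.004 and 0.004 m and z of bar in the frame of groove between -0.003 and 0.003 m and angle between the y axis of bar and the y axis of v_block, either way round below 0.05 rad and y of bar in the frame of groove below -0.002 m and linear speed of bar below 0.01 m/s); the robot touches nothing.
It fails at once if the bar is lifted: its centre rises more than 42 mm above the bench (it passes the lip at about 32 mm) (height (world z) of bar above 0.042 m).
It fails at once if the bar is lifted off the bench: its centre above 27 mm (20 mm when it lies there) while still more than 80 mm in front of the groove, short of the ramp (x of bar in the frame of v_block below -0.08 m and height (world z) of bar above 0.027 m).
It fails at once if the bar is lifted at one end or stood on end: tilted more than about 20 degrees (angle between bar's own y axis and vertical below 1.22 rad or angle between bar's own y axis and vertical above 1.92 rad).
It fails at once if a bystander is moved more than 25 mm (distance of any of beaker, column, spanner, usb_stick, marker, timer from where it was at the start of the episode above 0.025 m).
It also fails if it takes over 48 s, if anything falls off the work surface, if the arm or the gripper's body presses on something with over 40 N, if the wrist force passes 120 N, or if a joint passes its speed limit or range.

### The arm

A 6-joint arm with a two-finger parallel gripper is mounted at the origin on a cart in front of the work surface, level with it; the furniture and walls round the work are solid. World frame = base frame: x ahead of the robot, y to its left, z up, the work surface at z = 0. Lengths are in m, angles in rad, forces in N, time in s.
With the tool pointing down it reaches from about 0.425 to 0.95 m from the base axis. Payload 3.5 kg.
Tool frame: the origin (TCP) lies between the finger pads; the fingertips stand 22 mm ahead of it and the grasp point (between the pads) lies 3 mm ahead of it (ctrl.nose_length is the z of the fingertips in the tool frame, in m); z points along the fingers, y is the line along which they close (so a half turn about z gives the same grasp; the last joint's range is limited). The gripper opens to 85 mm and grips with 20 to 120 N. Pads are 22 mm wide; open, the fingers measure 114 mm over their backs; the gripper's body (76 mm by 85 mm) begins 54 mm behind the grasp point. The pads swing forward as they close: fully open they stand 13 mm farther back than shut.
Start: joints at [1.152, 0.286, 1.577, -0, 1.279, -0.15], TCP at [0.179, 0.651, 0.253] pointing down, gripper open.
Joint ranges: [-2.77, 2.77], [-0.9, 2.22], [0.21, 2.48], [-1.53, 4.67], [0.24, 2.81], [-2.84, 2.84]. Speed limits (rad/s): [2.79, 2.79, 3.14, 3.14, 3.14, 3.14].

### API

Orientations are given as a unit quaternion [x, y, z, w].
In Python, from plant import ctrl gives the robot as it stands. The module is installed in compiled form; this text tells all that it offers.
- The arm moves only by the tool send_rows, never from a script. Its argument "rows" is text: rows parted by semicolons, each of 7 numbers parted by spaces: the turn, a rotation vector about the tool's x, y, z in a scale on which 1.0 is 90 degrees, then the shift along the tool's x, y, z in fractions of the full range, 1 being 800 mm, then the opening, from -1 (shut) to 1 (fully open). A call has 1 to 8 rows; each row is the pose to reach, as a shift and turn from the pose commanded when the call began, along the tool's axes at that moment; what a row does not reach only later rows make up. A row lasts 1/8 s, in which the tool goes at most 62.5 mm and 10.7 degrees, less where a joint would pass 70% of its speed; a pose out of reach is approached as far as the arm can. No shift or turn number may pass 1 either way. A call with a gripper value outside its range is refused whole. The fingers move at their own pace and stop on an object; "grip_force" is the grip in N (left out, the last holds). Time passes only in rows, so rows that repeat a pose let the fingers close. It gives the time, the measured TCP pose, the force, the opening and the grip force at its end, in the units of the state.
- ctrl.get_state(): the state, without advancing time (a new reading comes with each control period).
- ctrl.read_camera(name): name is "scene" or "top" or "wrist"; returns a dict with "color" (420x560x3 uint8, red, green, blue), "fx", "fy", "cx", "cy" (pixels), "D" ([k1, k2, p1, p2, k3] as OpenCV has them; the pictures are not rectified), "extrinsics" (4x4, takes a point from world to camera coordinates). Camera axes: x right, y down, z forward; pixel columns grow to the right and rows downward; lengths in m; the calibration is good to about 2 mm. A picture is of the moment at which its call begins. There is no depth.
- ctrl.sign_off(): hands the job in; it is judged then, once.
Trained networks look in a picture, given as the dict that the camera call returned (one of the last four; its "shot" number tells which), for a name from the list of things; names that differ only in an ending like _2 or _b are one class to them, and where a whole thing is asked for, a point or a joint stands for the part that bears it (a point fixed in the world has none). Each returns a list of dicts, best first, with "p" (0 to 1); they miss things now and then, are a little off and sometimes report something else, mostly with a low value. They report only what shows in the picture. A call takes as long as a camera call.
- ctrl.look_for(picture, target): "position" ([x, y, z] in m, in the coordinates of the camera as it stood for that picture, good to about 4 mm: the middle of the surface that is visible of it).
The state is a dict: "time": time; "qpos": joint angles; "dq": joint speeds; "joint_efforts": joint torques, N m; "eef_pos": TCP position; "tcp_rot": TCP orientation; "contact_force": force on the tool from outside, world axes, zero at the start; "wrist_torque": the same for the moment, N m; "opening": opening from 0.0 (shut) to 1.0 (fully open); "finger_force": force on a finger pad.
Only numpy, scipy, OpenCV 4.12 (cv2) and the standard library are available. Lean on these libraries where they do the work, as an engineer would, in place of code of your own. Each camera call takes 0.05 s, during which the arm holds its last target. There are 200 camera calls.

## Working session

There is one attempt and no reset: what is moved stays moved. The work goes in short steps, Python scripts to look and compute and a tool call to move; the robot and the scene stay as the last step left them, time stands still between calls to the robot, and variables do not carry over. Pictures are saved under pics/ and viewed, at most 10 in all, crops included, and the job is handed in when it is done.

Besides the shell and the picture viewer there is one more tool, called by a JSON object that holds its "op" and its "data". send_rows: Moves the arm, as the interface text tells. Its arguments: {"type":"object","properties":{"rows":{"type":"string"},"grip_force":{"type":"number"}},"required":["rows"]}

```bash
mkdir -p pics
cat > h.py <<'E'
import numpy as np, cv2
from plant import ctrl
from scipy.spatial.transform import Rotation as R
def cam(n,f=None):
    p=ctrl.read_camera(n)
    if f: cv2.imwrite('pics/'+f,p["color"][:,:,::-1])
    return p
def look(p,t):
    E=np.array(p["extrinsics"]); r=[]
    for d in ctrl.look_for(p,t)[:2]:
        w=np.linalg.inv(E)@np.append(d["position"],1); r.append((round(d["p"],2),np.round(w[:3]*1000,1)))
    return r
def K(p): return np.array([[p["fx"],0,p["cx"]],[0,p["fy"],p["cy"]],[0,0,1.]])
def px(p,pts):
    E=np.array(p["extrinsics"])
    return cv2.projectPoints(np.array(pts,float).reshape(-1,3),cv2.Rodrigues(E[:3,:3])[0],E[:3,3],K(p),np.array(p["D"],float))[0].reshape(-1,2)
def ray(p,uv,z):
    E=np.array(p["extrinsics"]);n=cv2.undistortPoints(np.array(uv,float).reshape(-1,1,2),K(p),np.array(p["D"],float)).reshape(-1,2)
    d=np.c_[n,np.ones(len(n))]@E[:3,:3]; c=-E[:3,:3].T@E[:3,3]
    return c+d*((z-c[2])/d[:,2])[:,None]
E
python3 - <<'E'
from h import *
for n in ["top","scene"]:
    p=cam(n,n+"1.png"); print(n,np.round(np.linalg.inv(p["extrinsics"])[:3,3],3))
    for t in ["bar","bar_end_a","bar_end_b","v_block","lip","groove","stop_face","beaker","column","spanner","usb_stick","marker","timer"]: print(t,look(p,t))
s=ctrl.get_state(); print(s["eef_pos"],s["tcp_rot"],R.from_quat(s["tcp_rot"]).as_matrix().round(3),s["opening"],ctrl.nose_length)
E
```

```text
top [0.362 0.264 0.947]
bar [(0.62, array([448.1, 106. ,  39.9]))]
bar_end_a [(0.82, array([455., 103.,  34.]))]
bar_end_b [(0.82, array([455., 103.,  34.]))]
v_block [(0.6, array([440.3, 279.3,   8.6]))]
lip [(0.76, array([436.1, 276.7,   9.7])), (0.46, array([466.1, -26.4,   6.8]))]
groove [(0.66, array([445.9, 277.2,  11.9])), (0.64, array([451.2, 106.9,  39. ]))]
stop_face [(0.78, array([443.8, 282.5,   6.9]))]
beaker [(0.69, array([578.5, 473.7,  37.2]))]
column [(0.55, array([389.8, 482.5,  10.5]))]
spanner [(0.59, array([464.9, -23.2,   2.6]))]
usb_stick [(0.59, array([426.3, 573. ,  14. ]))]
marker [(0.64, array([315.9, 402.7,  15.5]))]
timer [(0.98, array([648.9, 436.1,  21.4])), (0.65, array([450.9, 100.4,  33.9]))]
scene [-0.155 -0.265  0.861]
bar [(0.7, array([438.8,  91.9,  34.5]))]
bar_end_a [(0.97, array([436.1,  93.8,  31.2]))]
bar_end_b [(0.97, array([436.1,  93.8,  31.2]))]
v_block [(0.76, array([442.7, 278.6,  12.6]))]
lip [(0.7, array([439.7, 275. ,   9.4])), (0.19, array([310.7, 391.2,  10.3]))]
groove [(0.94, array([440.8, 275.2,  13. ]))]
stop_face [(0.89, array([442.3, 279.1,   8.2]))]
beaker [(0.83, array([569.9, 462. ,  47.1]))]
column [(0.69, array([387.2, 476. ,   5.7]))]
spanner [(0.74, array([465., -35.,   6.]))]
usb_stick [(0.46, array([648.5, 426.1,  18.9])), (0.41, array([424.7, 564.6,   4.1]))]
marker [(0.52, array([309.8, 391.6,  10.1]))]
timer []
[0.17922335 0.65074359 0.25328828] [ 1.34001317e-01  9.90981153e-01 -4.72152812e-05  1.78661842e-06] [[-0.964  0.266 -0.   ]
 [ 0.266  0.964 -0.   ]
 [-0.    -0.    -1.   ]] 1.0014850167027487 0.022
```

View pics/top1.png

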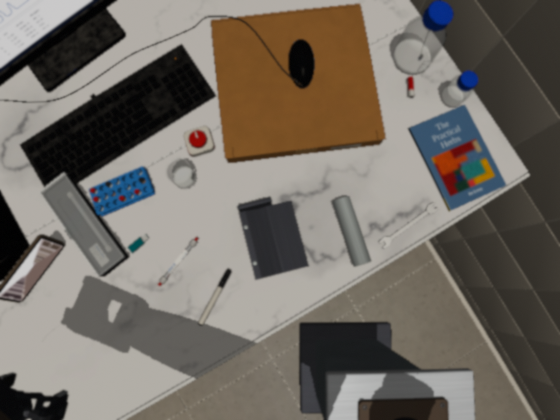

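View pics/scene1.png

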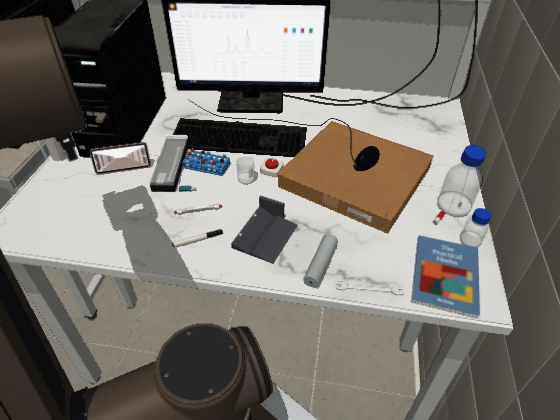

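The top view shows the block at px (240–308, 197–278), with the stop plate at its upper edge around (255,203). The bar runs from (343,198) to (360,263), and the spanner lies right of it at (382–438, 205–246). The scene view agrees. I'll zoom in for exact corners.

Run:
```python
from h import *
p=cam("top"); c=p["color"][185:285,230:380,::-1]
c=cv2.resize(c,(800,533),interpolation=cv2.INTER_CUBIC)
c=cv2.convertScaleAbs(c,alpha=1.6,beta=10)
for i in range(0,150,10):
    cv2.line(c,(int(i*5.333),0),(int(i*5.333),6 if i%50 else 14),(0,0,255),1)
for j in range(0,100,10): cv2.line(c,(0,int(j*5.333)),(6,int(j*5.333)),(0,0,255),1)
cv2.imwrite("pics/crop1.png",c)
```

```text
(no output)
```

View pics/crop1.png

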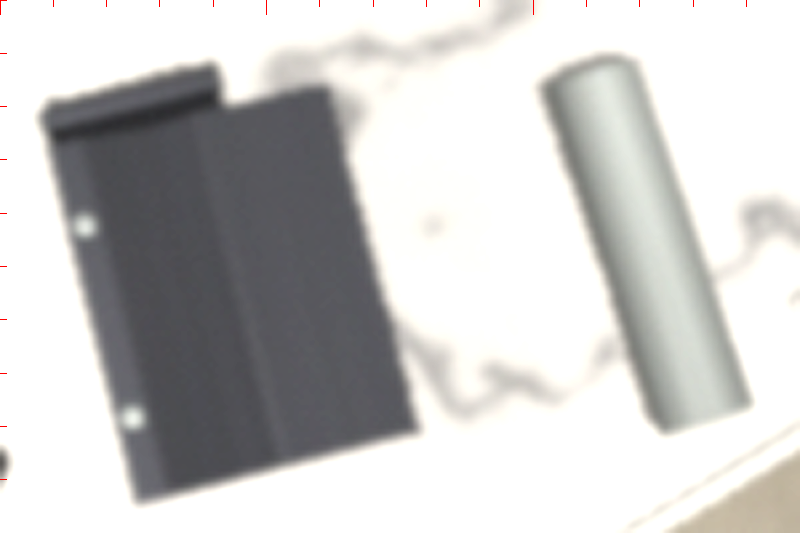

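```bash
cat >> h.py <<'E'
S=150/800
def up(l): return np.array(l,float)*S+[230-.4,185-.4]
def V(q,pts):
    a=np.array(pts,float); c,s=np.cos(q[2]),np.sin(q[2])
    return np.c_[q[0]+c*a[:,0]-s*a[:,1],q[1]+s*a[:,0]+c*a[:,1],a[:,2]]
def barpts(q,z=.02):   # q: centre x,y, yaw of own y axis (yaw as v_block's)
    t=np.linspace(0,2*np.pi,40); r=.02
    return np.vstack([V([q[0],q[1],q[2]],np.c_[r*np.cos(t),np.full(40,s*.075),z+r*np.sin(t)]) for s in(-1,1)])
E
python3 - <<'E'
from h import *
from scipy.optimize import least_squares
p=cam("top")
m=np.array([[-75,70,0],[-75,-80,0],[44.5,70,19.5],[31,70,19.5],[-17.5,70,11.5],[-17.5,-80,11.5],[-31,-90,56],[43,-90,56]])/1000
uv=up([[418,432],[331,86],[137,501],[165,490],[283,459],[203,115],[215,64],[45,102]])
f=lambda q:(px(p,V(q,m))-uv).ravel()
r=least_squares(f,[.44,.28,1.57],loss='soft_l1'); print(r.x,np.degrees(r.x[2]),f(r.x).reshape(-1,2).round(2))
# bar: mask hull by edge points
def sup(P,a,b):
    a,b=up([a])[0],up([b])[0]; d=(b-a)/np.linalg.norm(b-a); n=np.array([d[1],-d[0]]); return (P-a)@n
def g(q):
    P=px(p,barpts(q)); 
    # right edge (normal right): max ; left edge: min ; far/near extents
    e=[]
    for a,b,fn in [((640,75),(745,390),max),((636,75),(750,403),max)][:1]: 
        s=sup(P,a,b); e+= [max(s[:40],key=lambda v:v),max(s[40:])] 
    s=sup(P,(544,95),(650,412)); e+=[min(s[:40]),min(s[40:])]
    e+=[P[:,1].min()-up([[0,55]])[0,1], P[:,1].max()-up([[0,434]])[0,1]]
    return np.array(e)
# edges use right normal -> check orientation: d down => n=(dy,-dx) points right
b=least_squares(g,[.45,.1,r.x[2]+.05]); print(b.x,np.degrees(b.x[2]),g(b.x).round(2))
q=r.x;c,s=np.cos(q[2]),np.sin(q[2]);d=b.x[:2]-q[:2]; print("bar in v",c*d[0]+s*d[1],-s*d[0]+c*d[1])
print("scene check");p2=cam("scene");im=p2["color"][:,:,::-1].copy()
for u in px(p2,V(q,m)): cv2.circle(im,tuple(int(v) for v in u.round()),1,(0,0,255),-1)
for u in px(p2,barpts(b.x)): cv2.circle(im,tuple(int(v) for v in u.round()),0,(0,255,0),-1)
cv2.imwrite("pics/chk.png",cv2.resize(im[180:300,220:360],(700,600),interpolation=cv2.INTER_NEAREST))
np.save("q.npy",q);np.save("b.npy",b.x)
E
```

```text
[0.42934517 0.2862597  1.80137072] 103.21093944207789 [[ 0.4   0.2 ]
 [ 0.37 -0.8 ]
 [-0.73  0.28]
 [ 0.19  0.86]
 [ 0.16  1.34]
 [-0.84 -1.12]
 [ 1.54 -0.93]
 [-0.9   0.04]]
[0.45372462 0.1060828  1.86598023] 106.91279172721235 [ 0.05  0.3  -0.07 -0.28 -0.37  0.36]
bar in v -0.18098016444225914 0.0174427918855621
scene check
```

View pics/chk.png

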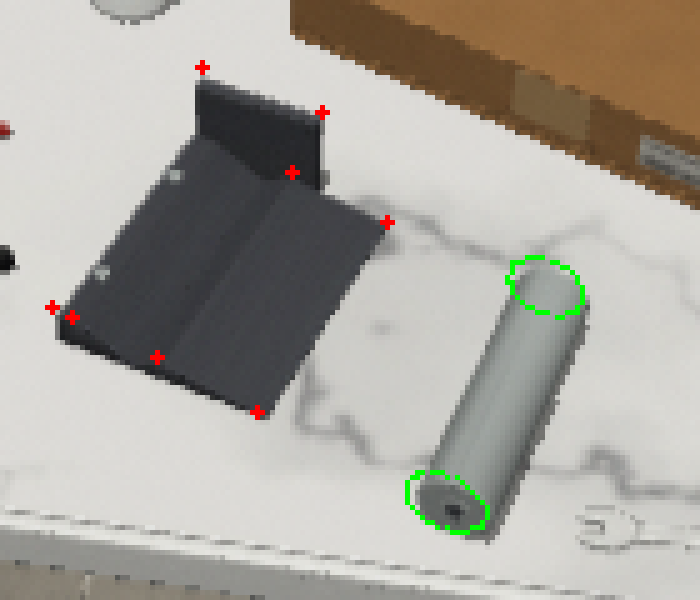

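The chk picture shows the red and green overlay about 1.5 px up and left of the block and bar in the scene view. The shift is the same for both, so it's camera calibration and their relative pose holds. The block yaw is 103.2°, and the bar sits at v_block x = -181, y = +17 mm.

I'll push with the fingers open and lined up along the bar, so there are two contact points. First I'll go to the free strip between bar and block to find the fingertip height.

```bash
cat >> h.py <<'E'
def to(vx,vy,z,half=0):
    q=np.load("q.npy"); s=ctrl.get_state(); M=R.from_quat(s["tcp_rot"])
    P=V(q,[[vx,vy,z]])[0]; a=q[2]; y=np.array([np.sin(a),-np.cos(a),0])*(1 if not half else -1)
    zt=np.array([0,0,-1.]); T=R.from_matrix(np.c_[np.cross(y,zt),y,zt])
    print("world",P.round(4),"turn",(M.inv()*T).as_rotvec(degrees=True).round(2),"shift",(M.inv().apply(P-s["eef_pos"])*1000).round(1))
def where():
    q=np.load("q.npy"); s=ctrl.get_state(); d=s["eef_pos"][:2]-q[:2];c,n=np.cos(q[2]),np.sin(q[2])
    print("tcp v",np.round([c*d[0]+n*d[1],-n*d[0]+c*d[1],s["eef_pos"][2]],4),"F",np.round(s["contact_force"],1),"t",s["time"],"q",np.round(s["qpos"],2))
E
python3 - <<'E'
from h import *
where(); to(-.118,.017,.08); to(-.118,.017,.2)
q=np.load("q.npy");c,n=np.cos(q[2]),np.sin(q[2])
p=cam("top")
w=ray(p,[[382,246],[438,205],[388,238]],.003);d=w[:,:2]-q[:2];print("spanner v",np.c_[d@[c,n],d@[-n,c]].round(3))
E
```

```text
tcp v [0.412  0.1602 0.2533] F [-0.2  0.3 -0.2] t 1.55 q [ 1.15  0.29  1.58 -0.    1.28 -0.15]
world [0.4398 0.1675 0.08  ] turn [-0.    0.   61.39] shift [-379.5 -396.7  173.3]
world [0.4398 0.1675 0.2   ] turn [-0.    0.   61.39] shift [-379.5 -396.7   53.3]
spanner v [[-0.243  0.066]
 [-0.391  0.008]
 [-0.261  0.053]]
```

The manual's scale: shifts go in shares of 800 mm and turns go in shares of 90 degrees. Converting my numbers, -397 mm / 800 = -0.4963, -380 mm / 800 = -0.475, 61.4 degrees / 90 = 0.6822.

{"op": "send_rows", "data": {"rows": "0 0 0.6822 -0.475 -0.4963 0.0663 1;0 0 0.6822 -0.475 -0.4963 0.0663 1;0 0 0.6822 -0.475 -0.4963 0.0663 1;0 0 0.6822 -0.475 -0.4963 0.0663 1;0 0 0.6822 -0.475 -0.4963 0.0663 1;0 0 0.6822 -0.475 -0.4963 0.0663 1;0 0 0.6822 -0.475 -0.4963 0.0663 1;0 0 0.6822 -0.475 -0.4963 0.0663 1"}}

```text
time: 2.6
eef_pos: [0.4163, 0.211, 0.2057]
tcp_rot: [0.621, 0.784, 0.001, 0.0]
contact_force: [0.9, 0.3, 0.3]
opening: 1.003
finger_force: 0.0
```

Run:
```python
from h import *
where(); to(-.118,.017,.06)
```

```text
tcp v [-0.0703  0.0299  0.2057] F [0.9 0.3 0.3] t 2.6 q [ 0.25 -0.14  2.12  0.    1.16  0.02]
world [0.4398 0.1675 0.06  ] turn [ 0.09 -0.    0.  ] shift [-47.7  12.7 145.7]
```

{"op": "send_rows", "data": {"rows": "0 0 0 -0.0575 0.015 0.05 1;0 0 0 -0.0575 0.015 0.125 1;0 0 0 -0.0575 0.015 0.175 1;0 0 0 -0.0575 0.015 0.2 1;0 0 0 -0.0575 0.015 0.2075 1;0 0 0 -0.0575 0.015 0.2075 1;0 0 0 -0.0575 0.015 0.2075 1"}}

```text
time: 3.48
eef_pos: [0.4388, 0.171, 0.0407]
tcp_rot: [0.621, 0.784, 0.001, 0.001]
contact_force: [0.8, 0.7, -0.0]
opening: 1.001
finger_force: 0.0
```

Run:
```python
from h import *
where(); p=cam("scene","s2.png")
s=ctrl.get_state(); print(px(p,[s["eef_pos"]]),R.from_quat(s["tcp_rot"]).as_matrix().round(3))
im=p["color"][170:290,220:380,::-1]; cv2.imwrite("pics/s2c.png",cv2.resize(im,(800,600),interpolation=cv2.INTER_CUBIC))
```

```text
tcp v [-0.1144  0.0171  0.0407] F [ 0.8  0.7 -0. ] t 3.475 q [ 0.16  0.14  2.2   0.    0.8  -0.07]
[[295.02789579 242.69014423]] [[-0.229  0.974  0.003]
 [ 0.974  0.229  0.   ]
 [-0.     0.003 -1.   ]]
```

View pics/s2c.png

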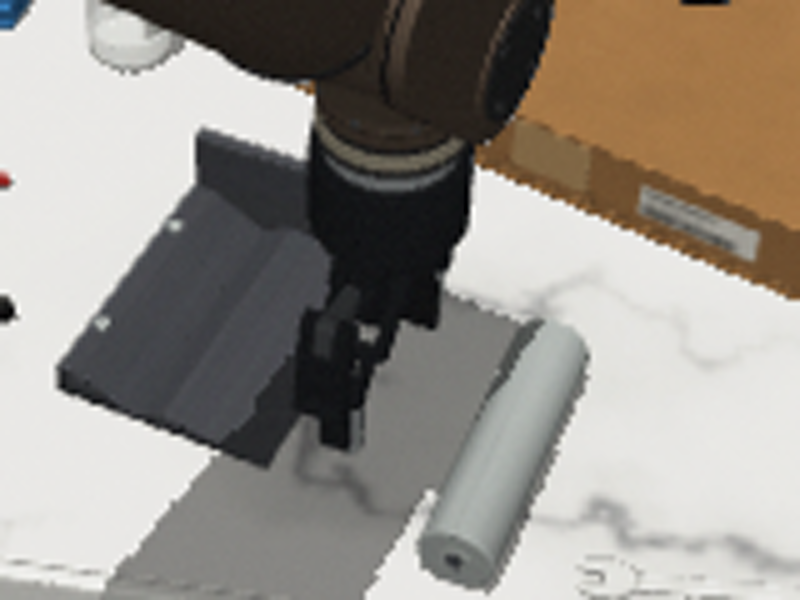

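The gripper is hanging over the strip between block and bar, with its near fingertip at (340,440), clear of both. Next I'll probe for the bench.

To row units: 14 mm / 800 = 0.0175, 12 mm / 800 = 0.015.

{"op": "send_rows", "data": {"rows": "0 0 0 0 0 0.0038 1;0 0 0 0 0 0.0075 1;0 0 0 0 0 0.0113 1;0 0 0 0 0 0.015 1;0 0 0 0 0 0.0175 1;0 0 0 0 0 0.0175 1"}}

```text
time: 4.28
eef_pos: [0.4375, 0.1707, 0.0251]
tcp_rot: [0.621, 0.784, -0.0, -0.0]
contact_force: [-0.5, -0.9, -0.6]
opening: 0.999
finger_force: 0.0
```

To row units: 2 mm / 800 = 0.0025, 1 mm / 800 = 0.0013.

{"op": "send_rows", "data": {"rows": "0 0 0 0 0 0.0013 1;0 0 0 0 0 0.0025 1;0 0 0 0 0 0.0025 1"}}

```text
time: 4.65
eef_pos: [0.4377, 0.1707, 0.0233]
tcp_rot: [0.621, 0.784, -0.0, -0.0]
contact_force: [0.9, -1.1, -0.8]
opening: 0.994
finger_force: 0.0
```

To row units: 4 mm / 800 = 0.005, 3 mm / 800 = 0.0038.

{"op": "send_rows", "data": {"rows": "0 0 0 0 0 0.0013 1;0 0 0 0 0 0.0025 1;0 0 0 0 0 0.0038 1;0 0 0 0 0 0.005 1;0 0 0 0 0 0.005 1"}}

```text
time: 5.28
eef_pos: [0.4376, 0.1707, 0.0192]
tcp_rot: [0.621, 0.784, -0.0, -0.0]
contact_force: [-0.0, 0.5, -0.6]
opening: 1.002
finger_force: 0.0
```

To row units: 7 mm / 800 = 0.0088, 6 mm / 800 = 0.0075.

{"op": "send_rows", "data": {"rows": "0 0 0 0 0 0.0025 1;0 0 0 0 0 0.005 1;0 0 0 0 0 0.0075 1;0 0 0 0 0 0.0088 1;0 0 0 0 0 0.0088 1"}}

```text
time: 5.9
eef_pos: [0.4377, 0.1707, 0.0122]
tcp_rot: [0.621, 0.784, -0.0, -0.0]
contact_force: [0.2, 0.5, 0.6]
opening: 1.002
finger_force: 0.0
```

To row units: -114 mm / 800 = -0.1425, -80 mm / 800 = -0.1.

{"op": "send_rows", "data": {"rows": "0 0 0 0 0 -0.0625 1;0 0 0 0 0 -0.0875 1;0 0 0 -0.0375 0.0075 -0.0875 1;0 0 0 -0.1 0.0075 -0.0875 1;0 0 0 -0.1425 0.0075 -0.0875 1;0 0 0 -0.1425 0.0075 -0.0875 1;0 0 0 -0.1425 0.0075 -0.05 1;0 0 0 -0.1425 0.0075 -0.025 1"}}

```text
time: 6.9
eef_pos: [0.4689, 0.0618, 0.0314]
tcp_rot: [0.621, 0.784, -0.0, -0.0]
contact_force: [0.8, -0.6, -0.5]
opening: 1.0
finger_force: 0.0
```

Run:
```python
from h import *
where(); p=cam("scene"); 
im=p["color"][190:310,250:410,::-1]; cv2.imwrite("pics/s3c.png",cv2.resize(im,(800,600),interpolation=cv2.INTER_CUBIC))
```

```text
tcp v [-0.2275  0.0128  0.0314] F [ 0.8 -0.6 -0.5] t 6.9 q [-0.08  0.16  2.19  0.    0.79 -0.31]
```

View pics/s3c.png

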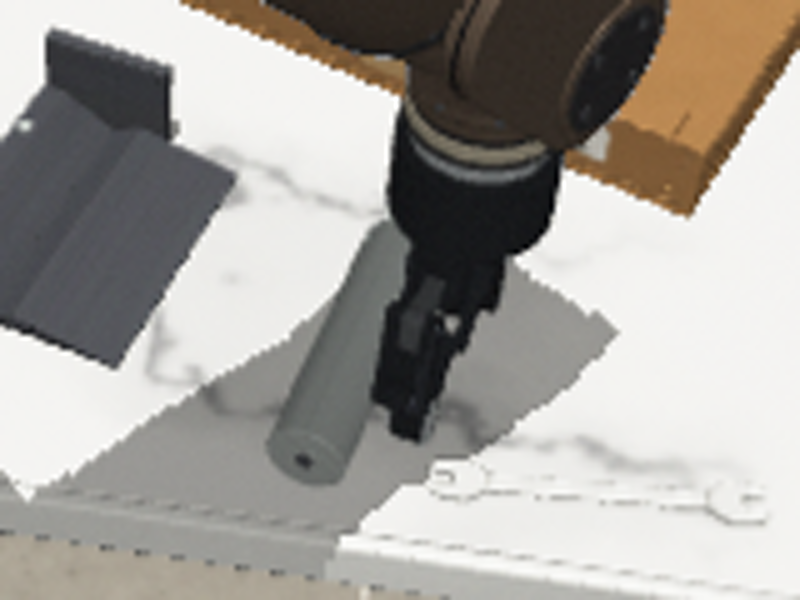

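The open fingers are behind the bar, near fingertip at (415,435). They're clear of the spanner, whose end is at (460,480). I'll lower and push slowly.

To row units: 26 mm / 800 = 0.0325, 22 mm / 800 = 0.0275.

{"op": "send_rows", "data": {"rows": "0 0 0 0 0 0.0063 1;0 0 0 0 0 0.0113 1;0 0 0 0.0063 0 0.0113 1;0 0 0 0.0125 0 0.0113 1;0 0 0 0.0175 0 0.0113 1;0 0 0 0.0225 0 0.0113 1;0 0 0 0.0275 0 0.0113 1;0 0 0 0.0325 0 0.0113 1"}}

```text
time: 7.95
eef_pos: [0.4636, 0.0867, 0.0233]
tcp_rot: [0.621, 0.784, -0.0, -0.0]
contact_force: [0.3, -0.3, 0.8]
opening: 1.001
finger_force: 0.1
```

To row units: 40 mm / 800 = 0.05, 35 mm / 800 = 0.0438.

{"op": "send_rows", "data": {"rows": "0 0 0 0.0063 0 0 1;0 0 0 0.0125 0 0 1;0 0 0 0.0188 0 0 1;0 0 0 0.025 0 0 1;0 0 0 0.0313 0 0 1;0 0 0 0.0375 0 0 1;0 0 0 0.0438 0 0 1;0 0 0 0.05 0 0 1"}}

```text
time: 8.95
eef_pos: [0.4544, 0.1256, 0.0233]
tcp_rot: [0.621, 0.784, 0.0, 0.0]
contact_force: [-0.3, 0.1, 0.0]
opening: 1.002
finger_force: 0.1
```

Run:
```python
from h import *
where(); p=cam("top")
im=p["color"][185:285,230:380,::-1]; im=cv2.resize(im,(800,533),interpolation=cv2.INTER_CUBIC)
cv2.imwrite("pics/t3.png",cv2.convertScaleAbs(im,alpha=1.6,beta=10))
```

```text
tcp v [-0.1621  0.0123  0.0233] F [-0.3  0.1  0. ] t 8.95 q [ 0.05  0.18  2.2   0.    0.77 -0.18]
```

View pics/t3.png

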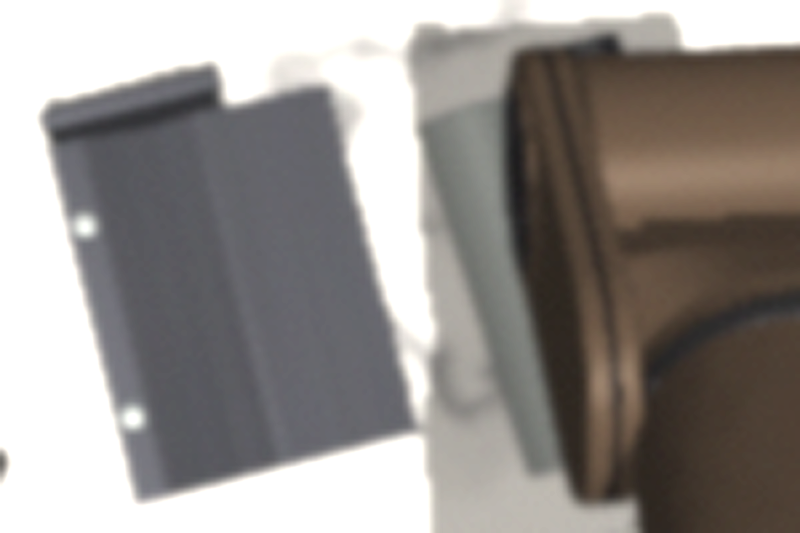

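The bar's left edge runs (428,118)–(530,475). It's about 2.5° off the block toe at (331,86)–(413,430), and it's rolling ahead of the fingers. The ramp will press it back against both fingers, so I'll carry on.

{"op": "send_rows", "data": {"rows": "0 0 0 0.0063 0 0 1;0 0 0 0.0125 0 0 1;0 0 0 0.0188 0 0 1;0 0 0 0.025 0 0 1;0 0 0 0.0313 0 0 1;0 0 0 0.0375 0 0 1;0 0 0 0.0438 0 0 1;0 0 0 0.05 0 0 1"}}

```text
time: 10.0
eef_pos: [0.4453, 0.1646, 0.0233]
tcp_rot: [0.621, 0.784, -0.0, -0.0]
contact_force: [-0.7, -0.6, -0.4]
opening: 1.0
finger_force: 0.1
```

To row units: 33 mm / 800 = 0.0413, 29 mm / 800 = 0.0363.

{"op": "send_rows", "data": {"rows": "0 0 0 0.0063 0 0 1;0 0 0 0.0113 0 0 1;0 0 0 0.0163 0 0 1;0 0 0 0.0213 0 0 1;0 0 0 0.0263 0 0 1;0 0 0 0.0313 0 0 1;0 0 0 0.0363 0 0 1;0 0 0 0.0413 0 0 1"}}

```text
time: 11.0
eef_pos: [0.4378, 0.1967, 0.0234]
tcp_rot: [0.621, 0.784, 0.0, 0.0]
contact_force: [0.7, -2.7, 1.2]
opening: 1.002
finger_force: 1.4
```

Run:
```python
from h import *
where(); p=cam("top")
im=p["color"][185:285,230:380,::-1]; im=cv2.resize(im,(800,533),interpolation=cv2.INTER_CUBIC)
cv2.imwrite("pics/t4.png",cv2.convertScaleAbs(im,alpha=1.6,beta=10))
```

```text
tcp v [-0.0892  0.0122  0.0234] F [ 0.7 -2.7  1.2] t 11.0 q [ 0.21  0.19  2.18 -0.    0.77 -0.02]
```

View pics/t4.png

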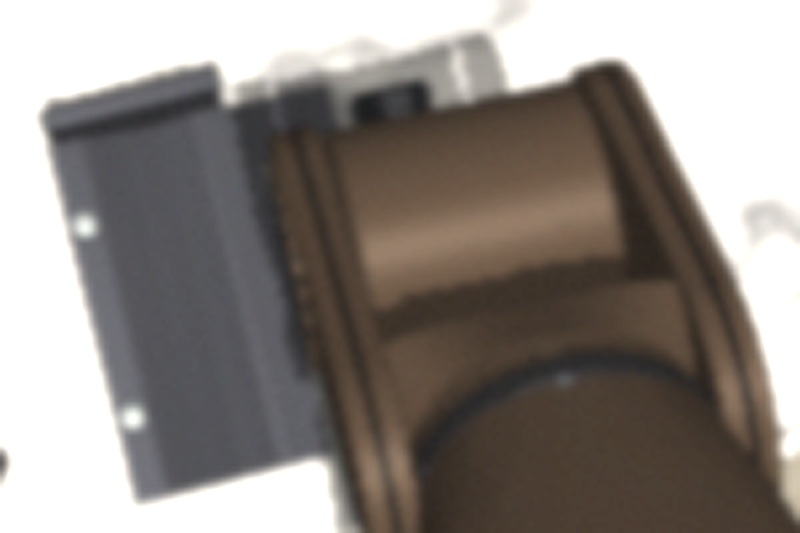

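The arm hides the bar in this view. A contact force of about 3 N says it's on the ramp against the fingers. Continuing more slowly.

To row units: 31 mm / 800 = 0.0388, 28 mm / 800 = 0.035.

{"op": "send_rows", "data": {"rows": "0 0 0 0.005 0 0 1;0 0 0 0.01 0 0 1;0 0 0 0.015 0 0 1;0 0 0 0.02 0 0 1;0 0 0 0.025 0 0 1;0 0 0 0.03 0 0 1;0 0 0 0.035 0 0 1;0 0 0 0.0388 0 0 1"}}

```text
time: 12.05
eef_pos: [0.4307, 0.2269, 0.0233]
tcp_rot: [0.621, 0.784, -0.0, -0.0]
contact_force: [0.9, -3.3, 1.5]
opening: 1.002
finger_force: 1.4
```

To row units: 8 mm / 800 = 0.01, 6 mm / 800 = 0.0075.

{"op": "send_rows", "data": {"rows": "0 0 0 0.0025 0 0 1;0 0 0 0.005 0 0 1;0 0 0 0.0075 0 0 1;0 0 0 0.01 0 0 1"}}

```text
time: 12.55
eef_pos: [0.4287, 0.2347, 0.0232]
tcp_rot: [0.621, 0.784, 0.0, -0.0]
contact_force: [-0.5, 0.4, -0.1]
opening: 0.997
finger_force: 0.1
```

Run:
```python
from h import *
where()
for n in("scene","top"):
    p=cam(n); print(look(p,"bar"),look(p,"bar_end_a"))
p=cam("scene"); im=p["color"][170:290,210:370,::-1]; cv2.imwrite("pics/s5c.png",cv2.resize(im,(800,600),interpolation=cv2.INTER_CUBIC))
```

```text
tcp v [-0.0501  0.0124  0.0232] F [-0.5  0.4 -0.1] t 12.55 q [0.29 0.21 2.16 0.   0.78 0.06]
[(0.73, array([354. , 240.6,  44.1]))] [(0.55, array([352.3, 245.4,  40.7])), (0.23, array([468.9, -34.6,   4.5]))]
[(0.58, array([468.5, 317.7,  14.7]))] []
```

View pics/s5c.png

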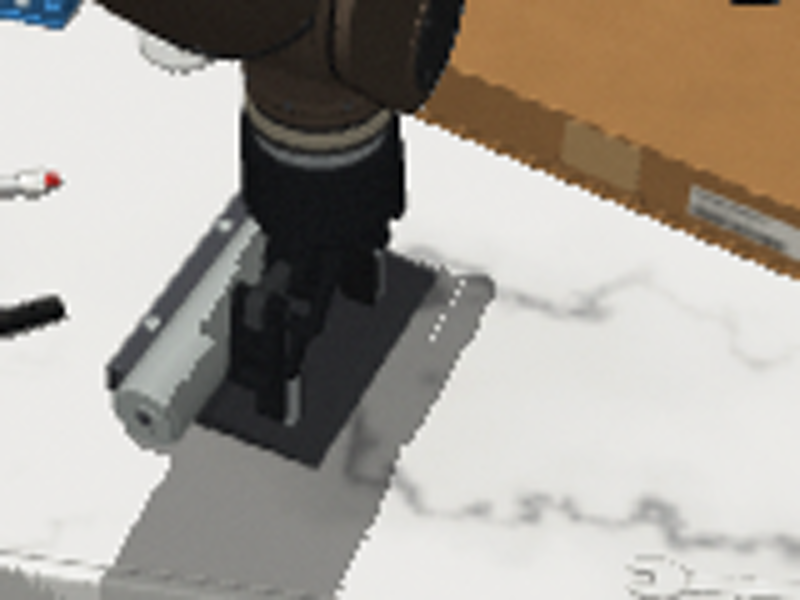

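The bar lies in the groove between the land and the fingers. Its near end is at crop (147,418) and sticks out past the open end by about 20 mm. Next I'll push that end with shut fingers, tilted 20° back towards the base for reach.

To row units: -150 mm / 800 = -0.1875, -130 mm / 800 = -0.1625.

{"op": "send_rows", "data": {"rows": "0 0 0 -0.0063 0 0 1;0 0 0 -0.01 0 -0.05 1;0 0 0 -0.01 0 -0.1188 1;0 0 0 -0.01 0 -0.1625 1;0 0 0 -0.01 0 -0.1875 1;0 0 0 -0.01 0 -0.1875 1"}}

```text
time: 13.65
eef_pos: [0.432, 0.2267, 0.1752]
tcp_rot: [0.621, 0.784, 0.002, 0.001]
contact_force: [0.4, 0.3, -0.2]
opening: 1.002
finger_force: 0.0
```

```bash
cat >> h.py <<'E'
def to2(vx,vy,z,t=20):
    q=np.load("q.npy"); s=ctrl.get_state(); M=R.from_quat(s["tcp_rot"]); t=np.radians(t);c,n=np.cos(t),np.sin(t)
    T=R.from_euler('z',q[2])*R.from_matrix(np.array([[0,1,0],[c,0,n],[n,0,-c]]))
    P=V(q,[[vx,vy,z]])[0]
    print("world",P.round(4),"turn",(M.inv()*T).as_rotvec(degrees=True).round(2),"shift",(M.inv().apply(P-s["eef_pos"])*1000).round(1))
def vv(w):
    q=np.load("q.npy");c,n=np.cos(q[2]),np.sin(q[2]);d=w[:,:2]-q[:2];return np.c_[d@[c,n],d@[-n,c]].round(4)
E
python3 - <<'E'
from h import *
where(); to2(0,.12,.15)
p=cam("scene"); print(look(p,"bar"),look(p,"bar_end_a"),look(p,"v_block"))
print("end a v, and open-end toe ref (-75,70)",vv(ray(p,[[239,253.2]],.0251)),vv(ray(p,[[210+317/5,170+467/5]],0)))
E
```

```text
tcp v [-0.0586  0.0111  0.1752] F [ 0.4  0.3 -0.2] t 13.65 q [ 0.27 -0.05  2.1  -0.    1.09  0.04]
world [0.3125 0.2588 0.15  ] turn [ 15.91  15.89 -89.  ] shift [  58.5 -109.1   24.8]
[(0.67, array([391.6, 265.6,  38. ]))] [(0.68, array([392. , 267.6,  38.3])), (0.29, array([572.4, 464.3,  47.6]))] [(0.8, array([442. , 251.1,  13.3]))]
end a v, and open-end toe ref (-75,70) [[-0.      0.0986]] [[-0.0813  0.0707]]
```

To row units: -112 mm / 800 = -0.14, 58 mm / 800 = 0.0725, -89 degrees / 90 = -0.9889.

{"op": "send_rows", "data": {"rows": "0.1767 0.1767 -0.9889 0.0725 -0.14 0.0313 -1;0.1767 0.1767 -0.9889 0.0725 -0.14 0.0313 -1;0.1767 0.1767 -0.9889 0.0725 -0.14 0.0313 -1;0.1767 0.1767 -0.9889 0.0725 -0.14 0.0313 -1;0.1767 0.1767 -0.9889 0.0725 -0.14 0.0313 -1;0.1767 0.1767 -0.9889 0.0725 -0.14 0.0313 -1;0.1767 0.1767 -0.9889 0.0725 -0.14 0.0313 -1;0.1767 0.1767 -0.9889 0.0725 -0.14 0.0313 -1"}}

```text
time: 14.85
eef_pos: [0.3079, 0.2571, 0.147]
tcp_rot: [-0.066, 0.983, -0.02, -0.168]
contact_force: [-0.1, -0.2, -0.2]
opening: 0.004
finger_force: 0.0
```

Run:
```python
from h import *
where(); to2(0,.124,.07); print(ctrl.get_state()["opening"])
```

```text
tcp v [-0.0006  0.1249  0.147 ] F [-0.1 -0.2 -0.2] t 14.85 q [ 0.4  -0.04  2.17  0.07  1.34 -1.33]
world [0.3086 0.2579 0.07  ] turn [ 0.92  0.53 -5.35] shift [-26.4   2.   72.3]
0.003538724106485259
```

To row units: 72 mm / 800 = 0.09, 55 mm / 800 = 0.0688, -5.3 degrees / 90 = -0.0589.

{"op": "send_rows", "data": {"rows": "0.01 0.0056 -0.0589 -0.0063 0.0013 0.0175 -1;0.01 0.0056 -0.0589 -0.0163 0.0025 0.045 -1;0.01 0.0056 -0.0589 -0.025 0.0025 0.0688 -1;0.01 0.0056 -0.0589 -0.0325 0.0025 0.09 -1;0.01 0.0056 -0.0589 -0.0325 0.0025 0.09 -1;0.01 0.0056 -0.0589 -0.0325 0.0025 0.09 -1"}}

```text
time: 15.6
eef_pos: [0.3092, 0.2583, 0.0717]
tcp_rot: [-0.11, 0.979, -0.02, -0.171]
contact_force: [-0.4, -0.1, -0.0]
opening: -0.0
finger_force: 0.0
```

Run:
```python
from h import *
where(); to2(0,.124,.04);to2(0,.114,.04);to2(0,.094,.04)
```

```text
tcp v [0.0002 0.1234 0.0717] F [-0.4 -0.1 -0. ] t 15.6 q [ 0.41  0.11  2.19  0.07  1.19 -1.42]
world [0.3086 0.2579 0.04  ] turn [ 0.09  0.21 -0.37] shift [-10.2  -0.2  30.1]
world [0.3184 0.2602 0.04  ] turn [ 0.09  0.21 -0.37] shift [-19.6  -0.1  26.7]
world [0.3378 0.2648 0.04  ] turn [ 0.09  0.21 -0.37] shift [-38.4  -0.   19.9]
```

To row units: 30 mm / 800 = 0.0375, 29 mm / 800 = 0.0363.

{"op": "send_rows", "data": {"rows": "0 0 0 -0.005 0 0.0125 -1;0 0 0 -0.0088 0 0.025 -1;0 0 0 -0.0125 0 0.0375 -1;0 0 0 -0.0125 0 0.0375 -1;0 0 0 -0.0175 0 0.0363 -1;0 0 0 -0.0213 0 0.035 -1;0 0 0 -0.025 0 0.0338 -1;0 0 0 -0.0288 0 0.0325 -1"}}

```text
time: 16.6
eef_pos: [0.321, 0.261, 0.0396]
tcp_rot: [-0.11, 0.979, -0.02, -0.172]
contact_force: [-4.2, -1.2, 2.7]
opening: 0.004
finger_force: 2.3
```

To row units: -14.1 mm / 800 = -0.0176, -11.8 mm / 800 = -0.0148.

{"op": "send_rows", "data": {"rows": "0 0 0 -0.003 0 -0.0011 -1;0 0 0 -0.0059 0 -0.0021 -1;0 0 0 -0.0089 0 -0.0033 -1;0 0 0 -0.0118 0 -0.0043 -1;0 0 0 -0.0148 0 -0.0054 -1;0 0 0 -0.0176 0 -0.0064 -1"}}

```text
time: 17.35
eef_pos: [0.3366, 0.2645, 0.0396]
tcp_rot: [-0.11, 0.979, -0.02, -0.17]
contact_force: [-3.2, 0.4, 3.6]
opening: 0.001
finger_force: 2.5
```

Run:
```python
from h import *
where(); p=cam("scene"); print(look(p,"bar_end_a"))
im=p["color"][170:290,190:350,::-1]; cv2.imwrite("pics/s6c.png",cv2.resize(im,(800,600),interpolation=cv2.INTER_CUBIC))
```

```text
tcp v [0.     0.0953 0.0396] F [-3.2  0.4  3.6] t 17.35 q [ 0.4   0.22  2.13  0.06  1.13 -1.44]
[(0.8, array([451.8, 274.4,  35.3]))]
```

To row units: -7.5 mm / 800 = -0.0094, -6.6 mm / 800 = -0.0083.

{"op": "send_rows", "data": {"rows": "0 0 0 -0.0018 0 -0.0006 -1;0 0 0 -0.0035 0 -0.0013 -1;0 0 0 -0.0053 0 -0.0019 -1;0 0 0 -0.007 0 -0.0025 -1;0 0 0 -0.0083 0 -0.003 -1;0 0 0 -0.0094 0 -0.0034 -1"}}

```text
time: 18.2
eef_pos: [0.3443, 0.2663, 0.0396]
tcp_rot: [-0.11, 0.979, -0.019, -0.17]
contact_force: [-5.0, -0.2, 4.6]
opening: 0.002
finger_force: 2.7
```

To row units: -1.9 mm / 800 = -0.0024, -0.9 mm / 800 = -0.0011.

{"op": "send_rows", "data": {"rows": "0 0 0 -0.0011 0 -0.0004 -1;0 0 0 -0.0024 0 -0.0009 -1"}}

```text
time: 18.45
eef_pos: [0.3462, 0.2667, 0.0396]
tcp_rot: [-0.11, 0.979, -0.02, -0.17]
contact_force: [-4.2, -0.1, 3.6]
opening: -0.005
finger_force: 2.6
```

Run:
```python
from h import *
where()
```

```text
tcp v [-0.      0.0854  0.0396] F [-4.2 -0.1  3.6] t 18.45 q [ 0.39  0.24  2.11  0.06  1.13 -1.44]
```

To row units: -1.9 mm / 800 = -0.0024, -0.9 mm / 800 = -0.0011.

{"op": "send_rows", "data": {"rows": "0 0 0 -0.0011 0 -0.0004 -1;0 0 0 -0.0024 0 -0.0009 -1;0 0 0 -0.0024 0 -0.0009 -1"}}

```text
time: 18.82
eef_pos: [0.3474, 0.267, 0.0395]
tcp_rot: [-0.11, 0.979, -0.02, -0.172]
contact_force: [-5.2, -0.4, 6.0]
opening: 0.001
finger_force: 3.7
```

To row units: -0.9 mm / 800 = -0.0011, -0.3 mm / 800 = -0.0004.

{"op": "send_rows", "data": {"rows": "0 0 0 -0.0011 0 -0.0004 -1;0 0 0 -0.0011 0 -0.0004 -1"}}

```text
time: 19.08
eef_pos: [0.3475, 0.267, 0.0395]
tcp_rot: [-0.11, 0.979, -0.02, -0.173]
contact_force: [-7.8, -0.2, 6.7]
opening: -0.003
finger_force: 4.8
```

To row units: -0.9 mm / 800 = -0.0011, -0.3 mm / 800 = -0.0004.

{"op": "send_rows", "data": {"rows": "0 0 0 -0.0011 0 -0.0004 -1;0 0 0 -0.0011 0 -0.0004 -1"}}

```text
time: 19.32
eef_pos: [0.3475, 0.267, 0.0395]
tcp_rot: [-0.11, 0.978, -0.02, -0.174]
contact_force: [-9.6, -0.4, 8.0]
opening: 0.003
finger_force: 6.0
```

The TCP has stalled at y ≈ 84 mm, where I expected the bar to meet the stop, and the force is rising. I'll back off, lift and check.

To row units: -100 mm / 800 = -0.125, -75 mm / 800 = -0.0938.

{"op": "send_rows", "data": {"rows": "0 0 0 0.0063 0 0.0025 -1;0 0 0 0.0188 0 0.0063 -1;0 0 0 0.03 0 0.01 -1;0 0 0 0.03 0 0.01 -1;0 0 0 0.04 0 -0.0375 -1;0 0 0 0.06 0 -0.0938 -1;0 0 0 0.06 0 -0.125 -1;0 0 0 0.06 0 -0.125 -1"}}

```text
time: 20.32
eef_pos: [0.3409, 0.2658, 0.1519]
tcp_rot: [-0.11, 0.98, -0.019, -0.167]
contact_force: [-0.6, -0.1, -0.5]
opening: 0.001
finger_force: 0.0
```

To row units: 180 mm / 800 = 0.225, 140 mm / 800 = 0.175.

{"op": "send_rows", "data": {"rows": "0 0 0 0 0 -0.05 -1;0 0 0 0 0.05 -0.075 -1;0 0 0 0 0.1125 -0.075 -1;0 0 0 0 0.175 -0.075 -1;0 0 0 0 0.225 -0.075 -1;0 0 0 0 0.225 -0.075 -1"}}

```text
time: 21.08
eef_pos: [0.3171, 0.4463, 0.2039]
tcp_rot: [-0.112, 0.979, -0.021, -0.172]
contact_force: [0.4, -0.7, 0.2]
opening: -0.001
finger_force: 0.0
```

Run:
```python
from h import *
where(); p=cam("scene"); t=cam("top"); print(look(t,"bar"),look(p,"bar"))
a=cv2.resize(p["color"][180:270,210:310,::-1],(400,360),interpolation=cv2.INTER_CUBIC)
b=cv2.resize(t["color"][190:280,225:325,::-1],(400,360),interpolation=cv2.INTER_CUBIC)
cv2.imwrite("pics/fin.png",np.hstack([a,cv2.convertScaleAbs(b,alpha=1.5,beta=5)]))
```

```text
tcp v [0.1815 0.0727 0.2039] F [ 0.4 -0.7  0.2] t 21.075 q [ 0.7   0.2   1.8   0.16  1.46 -1.14]
[(0.78, array([432.7, 285.8,  44.9])), (0.43, array([445.6, 259.3,   8.3]))] [(0.7, array([419.3, 272.4,  40.1]))]
```

View pics/fin.png

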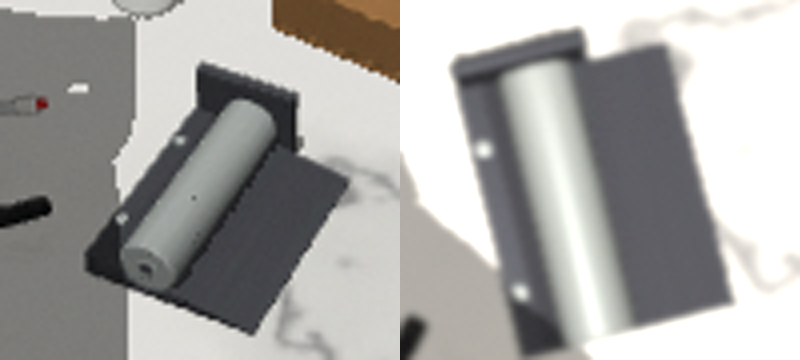

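Both views show the bar seated in the groove, its near end flush with the open end (left crop (150,268), right crop (600,338)) and its far end against the plate. The arm is clear, so I'm handing in.

```bash
python3 -c "
from plant import ctrl
print(ctrl.sign_off())"
```

```text
the job is handed in; nothing more can be done
None
```

I rolled the bar up the ramp into the groove and pushed it to the stop plate. It looked seated and flush in the last pictures, and I handed the job in at about 21 s of the 48 s allowed; no verdict came back.

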